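# Fit the long slide pin in its bore of a brake caliper bracket

### The arm

A 7-joint arm with a two-finger parallel gripper is mounted at the origin on the work surface. World frame = base frame: x ahead of the robot, y to its left, z up, the work surface at z = 0. Lengths are in m, angles in rad, forces in N, time in s.
With the tool pointing down it reaches from about 0.4 to 0.85 m from the base axis. Payload 10.4 kg.
Tool frame: the origin (TCP) lies at the very end of the fingers, on their centre line; the grasp point (between the pads) lies 19 mm behind it; z points along the fingers, y is the line along which they close (so a half turn about z gives the same grasp; the last joint's range is limited). The gripper opens to 87 mm and grips with 3 to 60 N. Pads are 19 mm wide; open, the fingers measure 117 mm over their backs; the gripper's body (75 mm by 190 mm) begins 51 mm behind the grasp point.
Start: joints at [-1.155, 0.332, -0.065, 1.46, 0.022, 1.35, -0.088], TCP at [0.266, 0.566, 0.223] pointing down, gripper open.
Joint ranges: [-2.6, 2.6], [-0.5, 2.12], [-1.47, 1.34], [0.16, 2.42], [-1.27, 4.41], [0.06, 2.06], [-2.6, 2.6]. Speed limits (rad/s): [2.22, 2.22, 2.79, 2.79, 3.14, 3.14, 3.14].

### API

Orientations are given as a unit quaternion [x, y, z, w].
In Python, from bench import * gives the robot as it stands.
- The arm moves only by the tool step_arm, never from a script. Its arguments are lists of equal length, an entry for each row: "delta_pos": the shift along the world's x, y, z in units of 25 mm (1.0 is 25 mm), a list of three; "turn": the turn about the world's z in units of 0.12 rad (1.0 is 0.12 rad). In form: {"delta_pos": [[tx, ty, tz], ...], "turn": [turn, ...]}. A call has 1 to 12 rows; each row shifts and turns the commanded pose from where the row before left it; what a row does not reach is not made up. A row lasts 1/10 s, in which the tool goes at most 50 mm and 8.59 degrees, less where a joint would pass 70% of its speed; a pose out of reach is approached as far as the arm can. A call with a number of a shift or a turn outside -1 to 1 is refused whole. A call with a gripper value outside its range is refused whole. "grip" is the closure, from 0 (fully open) to 1 (shut), set as the call begins (left out, the last holds). The fingers move at their own pace and stop on an object; "newtons" is the grip in N (left out, the last holds). Time passes only in rows, so rows that do not move let the fingers close. It gives the time, the measured TCP pose, the force, the opening and the grip force at its end, in the units of the state.
- read_state(): the state, without advancing time (a new reading comes with each control period).
- camera(name): name is "scene" or "top"; returns a dict with "image" (420x560x3 uint8, red, green, blue), "z_map" (420x560 float32, m along the optical axis (not along the pixel's ray), 0 where there is no reading), "mtx" (3x3 intrinsics, pixels), "view" (4x4, takes a point from world to camera coordinates). Camera axes: x right, y up, looking along -z (the intrinsics and any distortion apply to the point x, -y, -z); pixel columns grow to the right and rows downward; lengths in m; the calibration is good to about 2 mm. A picture is of the moment at which its call begins.
- close_job(): hands the job in; it is judged then, once.
The state is a dict: "time": time; "joint_positions": joint angles; "joint_vel": joint speeds; "joint_torque": joint torques, N m; "ee_pos": TCP position; "eef_rot": TCP orientation; "ft_force": force on the tool from outside, world axes, zero at the start; "torque": the same for the moment, N m; "width": finger opening in m; "grip_force": force on a finger pad.
Only numpy, scipy, OpenCV 4.12 (cv2) and the standard library are available. Lean on these libraries where they do the work, as an engineer would, in place of code of your own. Each camera call takes 0.05 s, during which the arm holds its last target. There are 200 camera calls.

### The job

Fit the longer slide pin, tip down, in its own bore of the brake caliper bracket: push it through the rubber boot until it bottoms and press it firmly home, with about 20 N and never hard. It is in its own bore when it bottoms with the lip of the boot in its dark groove; if it bottoms with the groove still well above the lip, that is the shorter pin's bore, so draw it out and fit it in the other one. Leave it bottomed there and let go, and leave the short pin, the brake pad, the wrench and the tin alone.

Things in the scene. Friction and masses are not known exactly. Their poses are not given: they have to be found in the camera images.
- bracket: Dull grey metal brake caliper bracket clamped level in a small grey vise, all fixed. Origin on the bench midway between the bores; z up, y along the line of the bores. Two round bosses 24 mm wide, alike to look at, stand at y = +45 and -45 mm, each with a blind bore 12 mm wide and a black rubber boot 30 mm wide on its mouth, top lip 130 mm above the bench. Nothing beside them is higher.
- bore_left (a point): Centre of the boot lip of the +y bore, 130 mm above the bench; z up. One of the two bores, not always the same, is the long pin's: it bottoms hard 48 to 56 mm below the lip, the other 39 to 45 mm. The boot's springy inner lip, 4 mm down, grips the pin from the taper on with a drag of 6 to 11 N either way (less while at rest), so it does not fall in. Ends are hard.
- bore_right (a point): The same for the -y bore, 90 mm from the other.
- long_pin_head (a point): Longer slide pin, steel, 99 mm, 70 g, upright, tip down, loose in one of the block's two holes. This point is on its axis, 78 mm above the tip: hold it here or higher. From the tip: taper to 8 mm, 10 mm round shank to 48, dark groove to 56, 15 mm collar to 59, hexagonal body 12 mm wide to 87, 8 mm stud to 99. Fingers reaching below 57 mm from the tip meet the boot too soon.
- long_pin_groove (a point): Middle of the long pin's 8 mm wide dark groove, on its axis, 52 mm above the tip; z from tip to head. Bottomed in its own bore the lip lies somewhere inside the groove; in the other bore the groove's middle stops 7 to 13 mm above the lip.
- long_pin_tip (a point): End of the long pin's tip, on its axis; 6 mm wide. 10 mm above the bench at the start.
- short_pin_head (a point): Shorter slide pin, alike but 89 mm long (its shank is 10 mm shorter), in the block's other hole, tip at the same height, so its top is 10 mm lower. This point is on its hexagonal body, 68 mm above its tip. It stays where it is.
- block: Fixed wooden block that holds the pins, 75 x 170 x 50 mm (x, y, z); origin under its centre, on the bench. The pins stand in holes 11.8 mm wide, 40 mm deep, at y = -45 and +45 mm on its centre line; either pin may be in either hole. Screw heads on it stand 5 mm high.
- brake_pad: Brake pad lying on the bench, 46 x 104 x 14 mm; origin under its centre. Leave it alone.
- wrench: Wrench, 150 mm long, lying on the bench; origin under it. Leave it alone.
- tin: Small closed tin, 60 mm wide, 45 mm high; origin under its centre. Leave it alone.

How it is judged:
On the way:
1. the long pin pressed firmly home: against the bottom of the deeper bore with more than 8 N (contact force between long_pin and floor_deep_c0 above 8 N), for 0.1 s.
At the end, for the whole second after the job is handed in: The long pin stands tip down in the deeper bore, upright within 4.5 degrees, on the bore's axis within 3 mm, its tip within 1.5 mm of the bottom of the bore (so the boot lip is in its groove), at rest and let go ((horizontal distance between long_pin_groove and bore_left below 0.003 m or horizontal distance between long_pin_groove and bore_right below 0.003 m) and horizontal distance between long_pin_tip and floor_deep_c0 below 0.004 m and z of floor_deep_c0 in the frame of long_pin_tip above -0.0095 m and angle between long_pin_groove's own z axis and vertical below 0.08 rad and linear speed of long_pin below 0.01 m/s); the robot touches nothing.
It fails at once if the long pin pressed against the bracket, or against the bottom of a bore, with more than 35 N (contact force between long_pin and bracket above 35 N or contact force between long_pin and floor_deep_c0 above 35 N or contact force between long_pin and floor_shallow_c0 above 35 N).
It fails at once if the short pin moved by more than 15 mm (distance of short_pin_head from where it was at the start of the episode above 0.015 m).
It fails at once if brake pad, wrench or tin moved by more than 20 mm (distance of any of brake_pad, wrench, tin from where it was at the start of the episode above 0.02 m).
It also fails if it takes over 58 s, if anything falls off the work surface, if the arm or the gripper's body presses on something with over 40 N, if the wrist force passes 120 N, or if a joint passes its speed limit or range.

## Working session

There is one attempt and no reset: what is moved stays moved. The work goes in short steps, Python scripts to look and compute and a tool call to move; the robot and the scene stay as the last step left them, time stands still between calls to the robot, and variables do not carry over. Pictures are saved under pics/ and viewed, at most 10 in all, crops included, and the job is handed in when it is done.

Besides the shell and the picture viewer there is one more tool, called in YAML: its name, and indented under it one key for each argument. step_arm: Moves the arm, as the interface text tells. Shifts and turns lie within -1 to 1; 1 stands for 25 mm of shift or 0.12 rad of turn. Its arguments: {"type":"object","properties":{"delta_pos":{"type":"array"},"turn":{"type":"array"},"grip":{"type":"number"},"newtons":{"type":"number"}},"required":["delta_pos","turn"]}

```bash
mkdir -p pics; ls; cat > h.py <<'E'
from bench import *
import numpy as np, cv2
def grab(n,tag):
    c=camera(n); np.savez(f'{tag}.npz',**c); cv2.imwrite(f'pics/{tag}.png',c['image'][:,:,::-1]); return c
def world(c,u,v,z=None):
    """pixel -> world point from the z_map (3x3 median)"""
    K=np.array(c['mtx']);V=np.array(c['view']); d=z or np.median(c['z_map'][v-1:v+2,u-1:u+2])
    p=np.array([(u-K[0,2])/K[0,0]*d,-(v-K[1,2])/K[1,1]*d,-d,1]); return (np.linalg.inv(V)@p)[:3]
def plane(c,u,v,h):
    K=np.array(c['mtx']);M=np.linalg.inv(np.array(c['view'])); r=M[:3,:3]@np.array([(u-K[0,2])/K[0,0],-(v-K[1,2])/K[1,1],-1]); o=M[:3,3]
    return o+r*(h-o[2])/r[2]
def cloud(c):
    K=np.array(c['mtx']);M=np.linalg.inv(np.array(c['view'])); d=c['z_map']; v,u=np.mgrid[:d.shape[0],:d.shape[1]]
    P=np.stack([(u-K[0,2])/K[0,0]*d,-(v-K[1,2])/K[1,1]*d,-d],-1)@M[:3,:3].T+M[:3,3]; P[d<=0]=np.nan; return P
def proj(c,p):
    K=np.array(c['mtx']);q=np.array(c['view'])@np.append(p,1); return np.array([K[0,0]*q[0]/-q[2]+K[0,2],K[1,1]*-q[1]/-q[2]+K[1,2]])
E
python3 - <<'E'
from h import *
for n in('scene','top'):
    c=grab(n,n+'0'); print(n,c['mtx'],np.linalg.inv(c['view'])[:3].round(3), (c['z_map']>0).mean())
print(read_state())
E
```

```text
pics
scene [[480.31338872   0.         279.65923903]
 [  0.         480.31338872 211.53103522]
 [  0.           0.           1.        ]] [[ 0.099 -0.646  0.757  1.433]
 [ 0.995  0.072 -0.069  0.063]
 [-0.01   0.76   0.65   0.853]] 0.9960331632653061
top [[456.89031907   0.         282.9233533 ]
 [  0.         456.89031907 206.51606642]
 [  0.           0.           1.        ]] [[ 0.023  0.993 -0.117  0.431]
 [-1.     0.024  0.006  0.146]
 [ 0.009  0.116  0.993  1.328]] 0.9960501700680272
{'time': 0.1, 'joint_positions': array([-1.15458927,  0.33281104, -0.06469321,  1.46087371,  0.02158569,
        1.34993187, -0.08848331]), 'joint_vel': array([ 1.16711688e-03, -1.08968664e-04,  9.13856456e-04, -3.29539925e-03,
        5.47439249e-04, -2.47126411e-03, -2.60517502e-05]), 'joint_torque': array([ 1.00434070e-03, -6.24544573e+01,  2.41326308e-02, -3.90715563e+01,
       -6.15774910e-02,  3.66077316e-02,  9.43180680e-05]), 'ee_pos': array([0.2653855 , 0.56545321, 0.22182419]), 'eef_rot': array([ 2.17634416e-01,  9.76030132e-01, -6.53686365e-04, -1.19959882e-04]), 'ft_force': array([-0.60165916, -0.88407737, -0.18380326]), 'torque': array([ 0.01338385,  0.05360717, -0.00041221]), 'grip_force': 0.0, 'width': 0.08719248328770064}
```

View pics/scene0.png

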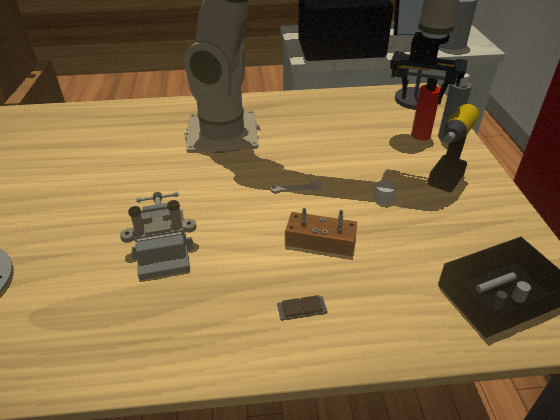

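View pics/top0.png

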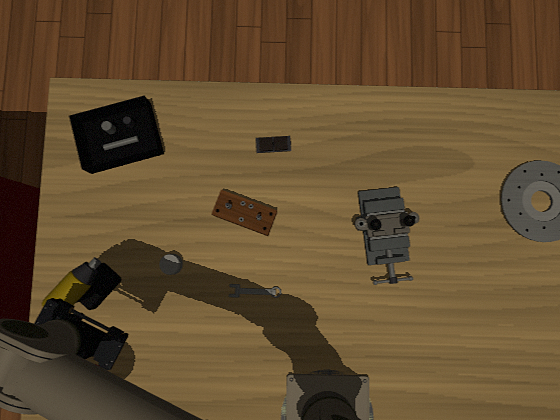

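The scene view shows the block with its pins near (304,215) and (340,218), and the bracket's boots near (135,212) and (174,205). In the top view the pins are near (229,205) and (259,215), and the boots near (376,224) and (408,219).

```bash
python3 - <<'E'
from h import *
S=dict(np.load('scene0.npz'));T=dict(np.load('top0.npz'))
def crop(c,x,y,w,h): return cv2.resize(cv2.convertScaleAbs(c['image'][y:y+h,x:x+w,::-1],alpha=1.6),(400,300),interpolation=cv2.INTER_CUBIC)
a=np.vstack([np.hstack([crop(S,280,195,80,60),crop(S,115,185,80,60)]),np.hstack([crop(T,205,180,80,60),crop(T,350,190,80,60)])])
cv2.imwrite('pics/crops.png',a)
for n,c,(x,y,w,h),zs in [('S pins',S,(280,195,80,60),.066),('T pins',T,(205,180,80,60),.066),('S boot',S,(115,185,80,60),.118),('T boot',T,(350,190,80,60),.118)]:
    P=cloud(c)[y:y+h,x:x+w]; m=(P[...,2]>zs).astype(np.uint8)
    k,l,st,ce=cv2.connectedComponentsWithStats(m)
    for i in range(1,k):
        if st[i,4]>3:
            q=P[l==i]; print(n,st[i],(ce[i]+[x,y]).round(1),'max',q[:,2].max().round(3),'med',np.median(q,0).round(4),'mid',((q.min(0)+q.max(0))/2).round(4), 'top pix',q[q[:,2]>q[:,2].max()-.004].mean(0).round(4))
E
```

```text
S pins [21 13  6 12 51] [303.4 213.6] max 0.099 med [0.5509 0.2012 0.0835] mid [0.5502 0.2025 0.0834] top pix [0.5489 0.2035 0.0973]
S pins [57 15  6 16 76] [340.  217.9] max 0.11 med [0.5806 0.2865 0.0873] mid [0.5792 0.2872 0.0879] top pix [0.5788 0.2875 0.1079]
T pins [20 23  6  6 26] [227.3 205.2] max 0.113 med [0.5756 0.2888 0.0952] mid [0.5758 0.2899 0.0895] top pix [0.5765 0.2921 0.1111]
T pins [51 35  5  5 18] [257.9 216.6] max 0.1 med [0.5473 0.205  0.0866] mid [0.5468 0.2054 0.0838] top pix [0.5481 0.2059 0.0973]
S boot [ 52  15  13  11 106] [172.6 204.9] max 0.132 med [ 0.5351 -0.1106  0.1271] mid [ 0.5332 -0.1104  0.1249] top pix [ 0.5308 -0.1107  0.1291]
S boot [ 13  21  13  11 109] [134.  210.7] max 0.132 med [ 0.5471 -0.1994  0.1272] mid [ 0.5444 -0.1995  0.1248] top pix [ 0.5445 -0.1991  0.1288]
T boot [53 25 12 12 89] [408.8 220.3] max 0.135 med [ 0.5433 -0.1952  0.1275] mid [ 0.543  -0.1965  0.1265] top pix [ 0.5393 -0.1985  0.1323]
T boot [20 29 11 11 90] [375.1 224.2] max 0.133 med [ 0.5306 -0.1059  0.1272] mid [ 0.5312 -0.1066  0.1258] top pix [ 0.531  -0.1039  0.1308]
```

View pics/crops.png

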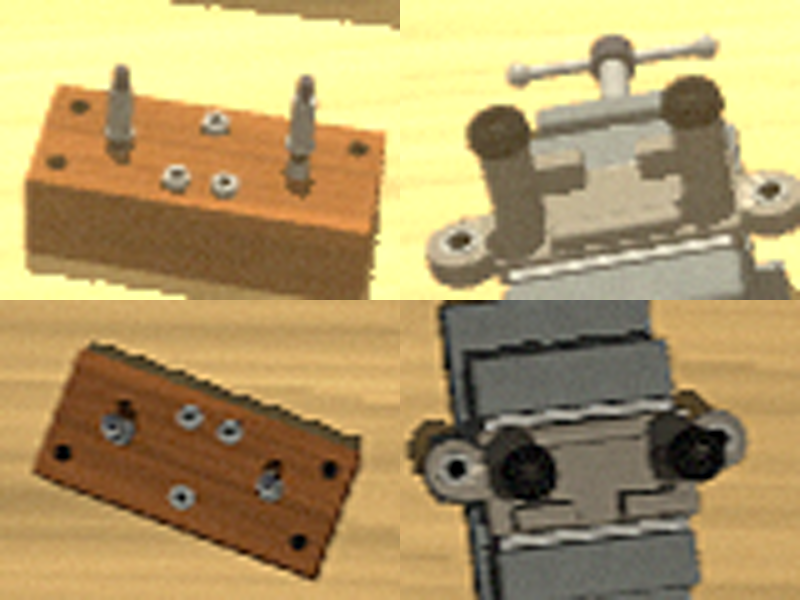

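The long pin is the right-hand one in the scene view (crop at (300,130)). Its top is at 0.110 m, against 0.099 m for the short pin, and it stands near (0.577, 0.289). The boots are near (0.532,-0.1085) and (0.544,-0.198), with their lips at about 0.13 m. Both spacings come out at 90 mm as given. I'll move above the long pin.

step_arm:
  delta_pos:
    - [1, -0.92, -0.1]
    - [1, -0.92, -0.1]
    - [1, -0.92, -0.1]
    - [1, -0.92, -0.1]
    - [1, -0.92, -0.1]
    - [1, -0.92, -0.1]
    - [1, -0.92, -0.1]
    - [1, -0.92, -0.1]
    - [1, -0.92, -0.1]
    - [1, -0.92, -0.1]
    - [1, -0.92, -0.1]
    - [0.44, -0.92, -0.1]
  turn: [0.08, 0.08, 0.08, 0.08, 0.08, 0.08, 0.08, 0.08, 0.08, 0.08, 0.08, 0.08]
  grip: 0.3

```text
time: 1.3
ee_pos: [0.5531, 0.2879, 0.1918]
eef_rot: [0.162, 0.987, -0.001, -0.0]
ft_force: [-0.8, -0.3, 0.6]
width: 0.0607
grip_force: 0.0
```

step_arm:
  delta_pos:
    - [0, 0, 0]
    - [0, 0, 0]
    - [0, 0, 0]
  turn: [0, 0, 0]

```text
time: 1.6
ee_pos: [0.5508, 0.291, 0.1924]
eef_rot: [0.16, 0.987, 0.0, -0.0]
ft_force: [0.5, -0.3, 0.1]
width: 0.0605
grip_force: 0.0
```

```bash
python3 - <<'E'
from h import *
s=read_state(); e=s['ee_pos']; print(e)
S=grab('scene','scene1');T=grab('top','top1')
q=s['eef_rot']; a=2*np.arctan2(q[1],q[0])-np.pi/2; yv=np.array([np.cos(a),np.sin(a)]); xv=np.array([-yv[1],yv[0]]);print(a)
for n,c in(('S',S),('T',T)):
    P=cloud(c); d=P[...,:2]-e[:2]; m=(np.abs(d).max(-1)<.07)&(P[...,2]>e[2]-.01)&(P[...,2]<e[2]+.03)
    y=d[m]@yv;x=d[m]@xv;z=P[m][:,2]-e[2]
    for sgn in(1,-1):
        k=y*sgn>0; print(n,sgn,k.sum(),'y',np.percentile(y[k],[2,50,98]).round(4),'x',np.percentile(x[k],[2,50,98]).round(4),'z',z[k].min().round(4) if k.any() else 0) if k.any() else 0
c=S; u,v=proj(c,e).astype(int); im=S['image'][v-60:v+60,u-80:u+80,::-1]; cv2.imwrite('pics/c1.png',cv2.resize(cv2.convertScaleAbs(im,alpha=1.6),(800,600)))
print(u,v)
E
```

```text
[0.55075221 0.29101745 0.19243896]
1.2486767711371352
S 1 46 y [0.0304 0.0345 0.039 ] x [-0.0127 -0.0091 -0.0025] z -0.0008
S -1 56 y [-0.0407 -0.034  -0.0306] x [-0.0138 -0.0092  0.0097] z -0.0005
342 175
```

View pics/c1.png

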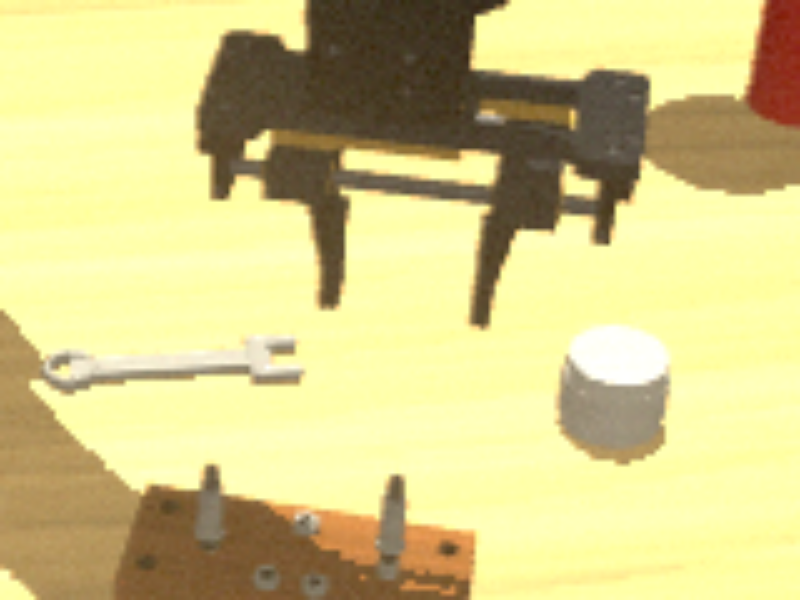

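The view shows the fingers at (330,300) and (480,320), symmetric about the measured TCP to within 1 mm, so the scene camera is trusted. The pins are at (208,500) and (395,510). Next I'll shift over the long pin and go down.

step_arm:
  delta_pos:
    - [0.52, -0.08, 0]
    - [0.52, -0.08, 0]
    - [0, 0, -0.6]
    - [0, 0, -0.6]
    - [0, 0, -0.6]
    - [0, 0, -0.6]
    - [0, 0, -0.6]
    - [0, 0, -0.6]
    - [0, 0, -0.6]
    - [0, 0, -0.6]
    - [0, 0, 0]
    - [0, 0, 0]
  turn: [0, 0, 0, 0, 0, 0, 0, 0, 0, 0, 0, 0]

```text
time: 2.9
ee_pos: [0.5776, 0.2858, 0.0724]
eef_rot: [0.161, 0.987, -0.0, -0.0]
ft_force: [1.1, 0.3, 0.3]
width: 0.061
grip_force: 0.0
```

```bash
python3 - <<'E'
from h import *
s=read_state(); e=s['ee_pos']; print(e,s['ft_force'])
S=grab('scene','scene2');T0=dict(np.load('top0.npz'));S0=dict(np.load('scene0.npz'))
u,v=proj(S,e).astype(int); im=S['image'][v-45:v+45,u-60:u+60,::-1]; cv2.imwrite('pics/c2.png',cv2.resize(cv2.convertScaleAbs(im,alpha=1.6),(800,600)))
# boots: dark mask, lip ellipse -> plane z=.13
for n,c,cs in(('S',S0,[(173,205),(134,211)]),('T',T0,[(375,224),(409,220)])):
    P=cloud(c)
    for (x,y) in cs:
        q=P[y-11:y+12,x-11:x+12].reshape(-1,3); q=q[(q[:,2]>.1265)&(q[:,2]<.134)]
        (cx,cy),r=cv2.minEnclosingCircle(q[:,:2].astype(np.float32)); print(n,len(q),'mean',q.mean(0).round(4),'mid',((q.min(0)+q.max(0))/2).round(4),'circ',round(cx,4),round(cy,4),round(r,4))
# pin hex: median of visible surface, scene
P=cloud(S0)
for h0,h1 in((.072,.096),(.099,.109)):
    q=P[205:235,332:349].reshape(-1,3); q=q[(q[:,2]>h0)&(q[:,2]<h1)]; print(len(q),q.min(0).round(4),q.max(0).round(4),np.median(q,0).round(4))
E
```

```text
[0.57755358 0.28579082 0.07243721] [1.06709033 0.26956877 0.25968404]
S 58 mean [ 0.5312 -0.1109  0.1287] mid [ 0.5318 -0.1104  0.1292] circ 0.5319 -0.1113 0.0143
S 64 mean [ 0.5435 -0.1995  0.1284] mid [ 0.5444 -0.1996  0.1291] circ 0.5445 -0.2012 0.0159
T 55 mean [ 0.5305 -0.1062  0.1289] mid [ 0.5309 -0.1069  0.1299] circ 0.5306 -0.1069 0.0137
T 55 mean [ 0.5435 -0.1956  0.129 ] mid [ 0.5422 -0.197   0.1302] circ 0.5424 -0.1962 0.0132
39 [0.5764 0.2809 0.072 ] [0.5864 0.2918 0.0956] [0.5814 0.2865 0.0843]
14 [0.5749 0.284  0.0992] [0.5817 0.2909 0.1078] [0.5782 0.2877 0.1033]
```

View pics/c2.png

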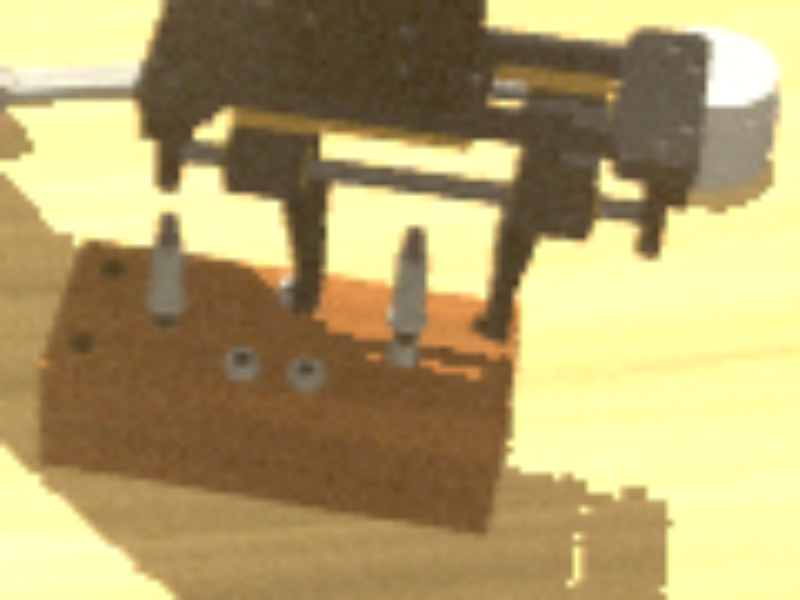

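The long pin's hexagon sits between the fingers at (408,290), well centred, and the short pin at (165,280) is clear. Closing now.

step_arm:
  delta_pos:
    - [0, 0, 0]
    - [0, 0, 0]
    - [0, 0, 0]
    - [0, 0, 0]
    - [0, 0, 0]
    - [0, 0, 0]
    - [0, 0, 0]
    - [0, 0, 0]
    - [0, 0, 0]
  turn: [0, 0, 0, 0, 0, 0, 0, 0, 0]
  grip: 1.0
  newtons: 45

```text
time: 3.85
ee_pos: [0.5776, 0.2862, 0.0726]
eef_rot: [0.161, 0.987, 0.0, 0.0]
ft_force: [0.5, 1.2, -1.6]
width: 0.0113
grip_force: 44.9
```

step_arm:
  delta_pos:
    - [0, 0, 0.5]
    - [0, 0, 0.6]
    - [0, 0, 0.7]
    - [0, 0, 0.8]
    - [0, 0, 0.8]
    - [0, 0, 0.8]
    - [0, 0, 0.8]
    - [0, 0, 0.8]
    - [0, 0, 0.6]
    - [0, 0, 0]
    - [0, 0, 0]
  turn: [0, 0, 0, 0, 0, 0, 0, 0, 0, 0, 0]

```text
time: 4.95
ee_pos: [0.5774, 0.2856, 0.2324]
eef_rot: [0.161, 0.987, -0.0, -0.0]
ft_force: [0.6, -0.5, -2.4]
width: 0.0111
grip_force: 44.9
```

step_arm:
  delta_pos:
    - [-0.15, -1, 0]
    - [-0.15, -1, 0]
    - [-0.15, -1, 0]
    - [-0.15, -1, 0]
    - [-0.15, -1, 0]
    - [-0.15, -1, 0]
    - [-0.15, -1, 0]
    - [-0.15, -1, 0]
    - [-0.15, -1, 0]
    - [-0.15, -1, 0]
    - [-0.15, -1, 0]
    - [-0.15, -1, 0]
  turn: [0, 0, 0, 0, 0, 0, 0, 0, 0, 0, 0, 0]

```text
time: 6.15
ee_pos: [0.5315, -0.0153, 0.2313]
eef_rot: [0.161, 0.987, -0.0, -0.001]
ft_force: [0.6, -1.0, -0.6]
width: 0.0104
grip_force: 44.9
```

step_arm:
  delta_pos:
    - [0, -1, 0]
    - [0, -1, 0]
    - [0, -1, 0]
    - [0, -0.7, 0]
    - [0, 0, 0]
    - [0, 0, 0]
    - [0, 0, 0]
    - [0, 0, 0]
  turn: [0, 0, 0, 0, 0, 0, 0, 0]

```text
time: 6.95
ee_pos: [0.5325, -0.1055, 0.2323]
eef_rot: [0.16, 0.987, 0.0, -0.0]
ft_force: [-0.9, 0.3, -0.6]
width: 0.0106
grip_force: 44.9
```

```bash
python3 - <<'E'
from h import *
s=read_state(); e=s['ee_pos']; print(e,s['ft_force'],s['width'])
S=grab('scene','scene3');T=grab('top','top3')
P=cloud(S); d=np.hypot(P[...,0]-e[0],P[...,1]-e[1])
for a,b in((.003,.012),(.015,.025),(.025,.035),(.035,.045)):
    z0=e[2]-.0625; m=(d<.02)&(P[...,2]>z0+a)&(P[...,2]<z0+b); q=P[m]; print(a,len(q),(np.median(q,0)-e).round(4) if len(q) else '', (q.min(0)-e).round(4) if len(q) else '',(q.max(0)-e).round(4) if len(q) else '')
m=(d<.02)&(P[...,2]>.14)&(P[...,2]<e[2]);print('zmin',P[m][:,2].min()-e[2])
u,v=proj(S,e-[0,0,.04]).astype(int); im=S['image'][v-45:v+45,u-60:u+60,::-1]; cv2.imwrite('pics/c3.png',cv2.resize(cv2.convertScaleAbs(im,alpha=1.6),(800,600),interpolation=cv2.INTER_CUBIC))
E
```

```text
[ 0.53253422 -0.10552778  0.23226663] [-0.90938919  0.27114786 -0.58584305] 0.010631175794558835
0.003 10 [ 0.0029  0.0019 -0.0548] [-0.0011 -0.0029 -0.0594] [ 0.0052  0.005  -0.0507]
0.015 15 [ 0.0019  0.0015 -0.0439] [-0.0012 -0.0035 -0.0467] [ 0.0061  0.0056 -0.0383]
0.025 19 [ 0.0019  0.0016 -0.0331] [-0.0005 -0.0041 -0.0372] [ 0.0046  0.0056 -0.0275]
0.035 16 [ 0.0018  0.0006 -0.0224] [-0.0009 -0.0038 -0.0264] [ 0.0042  0.0049 -0.0176]
zmin -0.06441418577164104
```

View pics/c3.png

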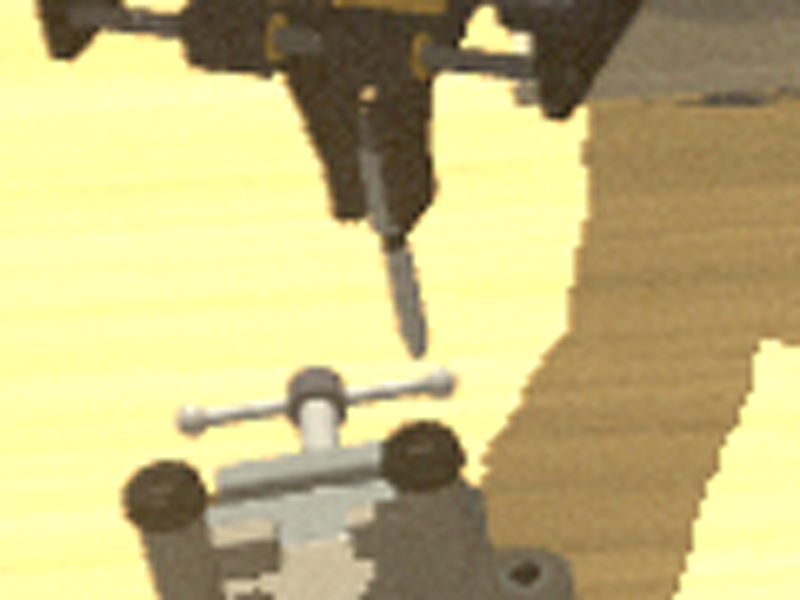

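The pin is held nearly plumb, tip at (415,350), and the right boot lip is at (422,455). In the same view the tip lies 7 mm to +y of the boot centre, so I'll shift by that and come down near the lip.

step_arm:
  delta_pos:
    - [-0.04, -0.28, -0.4]
    - [0, 0, -0.4]
    - [0, 0, -0.3]
    - [0, 0, 0]
    - [0, 0, 0]
    - [0, 0, 0]
  turn: [0, 0, 0, 0, 0, 0]

```text
time: 7.65
ee_pos: [0.5317, -0.1136, 0.2054]
eef_rot: [0.161, 0.987, 0.0, 0.0]
ft_force: [-0.2, -0.1, -0.8]
width: 0.0107
grip_force: 44.9
```

```bash
cat > look.py <<'E'
from h import *
import sys
tag=sys.argv[1]; s=read_state(); e=s['ee_pos']; print(e,s['ft_force'],s['width'])
S=grab('scene',tag); P=cloud(S); d=np.hypot(P[...,0]-e[0],P[...,1]-e[1])
for a in(.002,.012,.022,.032):
    z0=e[2]-.0625; m=(d<.014)&(P[...,2]>max(.134,z0+a))&(P[...,2]<z0+a+.010); q=P[m]
    if len(q): print(a,len(q),(np.median(q,0)-e).round(4),'ymid',((q.min(0)+q.max(0))/2-e)[1].round(4))
u,v=proj(S,e-[0,0,.05]).astype(int); im=S['image'][v-30:v+30,u-40:u+40,::-1]; cv2.imwrite(f'pics/c_{tag}.png',cv2.resize(cv2.convertScaleAbs(im,alpha=1.6),(800,600),interpolation=cv2.INTER_CUBIC))
E
python3 look.py s4
```

```text
[ 0.53173559 -0.11364756  0.20538041] [-0.15635165 -0.10636148 -0.80800941] 0.010670479859735595
0.002 13 [ 0.0021  0.0016 -0.0554] ymid 0.0011
0.012 15 [ 0.002   0.0024 -0.044 ] ymid 0.0008
0.022 11 [ 0.0031  0.0016 -0.0359] ymid 0.0008
0.032 19 [ 0.0032  0.0014 -0.0262] ymid 0.0005
```

View pics/c_s4.png

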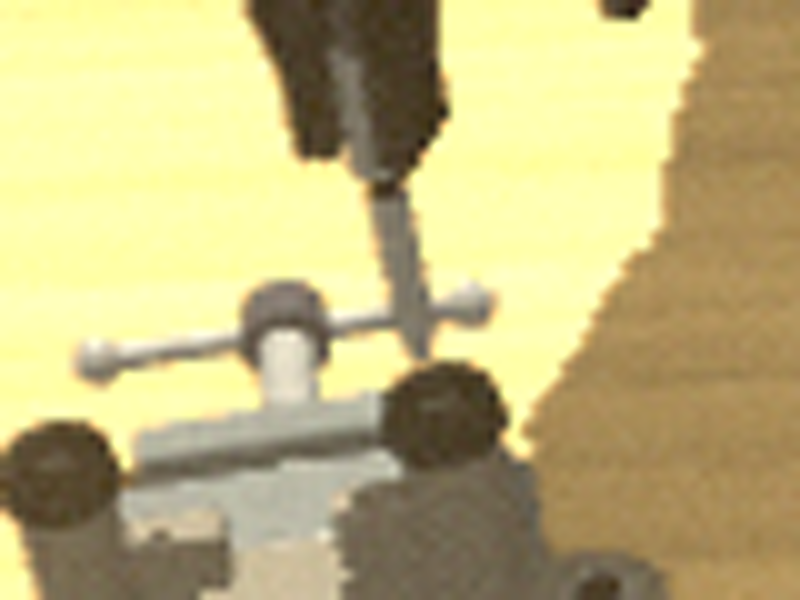

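The tip at (420,355) is about 1–2 mm short of the boot centre (443,408) in +y. I'll correct by 2 mm and enter gently.

step_arm:
  delta_pos:
    - [0, 0.08, 0]
    - [0, 0, -0.2]
    - [0, 0, -0.2]
    - [0, 0, -0.2]
    - [0, 0, 0]
    - [0, 0, 0]
  turn: [0, 0, 0, 0, 0, 0]

```text
time: 8.3
ee_pos: [0.5314, -0.1117, 0.1899]
eef_rot: [0.161, 0.987, -0.0, -0.0]
ft_force: [0.4, 0.3, -0.8]
width: 0.0106
grip_force: 44.9
```

step_arm:
  delta_pos:
    - [0, 0, -0.1]
    - [0, 0, -0.1]
    - [0, 0, 0]
    - [0, 0, 0]
  turn: [0, 0, 0, 0]

```text
time: 8.7
ee_pos: [0.5314, -0.1117, 0.185]
eef_rot: [0.161, 0.987, 0.0, -0.0]
ft_force: [0.2, -0.1, -0.7]
width: 0.011
grip_force: 44.9
```

step_arm:
  delta_pos:
    - [0, 0, -0.1]
    - [0, 0, -0.1]
    - [0, 0, 0]
    - [0, 0, 0]
  turn: [0, 0, 0, 0]

```text
time: 9.1
ee_pos: [0.5313, -0.1116, 0.1796]
eef_rot: [0.161, 0.987, 0.0, -0.0]
ft_force: [0.8, 0.5, -3.8]
width: 0.0108
grip_force: 44.9
```

step_arm:
  delta_pos:
    - [0, 0, -0.15]
    - [0, 0, -0.15]
    - [0, 0, -0.1]
  turn: [0, 0, 0]

```text
time: 9.4
ee_pos: [0.5321, -0.1118, 0.171]
eef_rot: [0.161, 0.987, 0.0, 0.001]
ft_force: [-1.4, 0.7, 7.2]
width: 0.0108
grip_force: 44.9
```

step_arm:
  delta_pos:
    - [0, 0, -0.1]
    - [0, 0, -0.1]
  turn: [0, 0]

```text
time: 9.6
ee_pos: [0.5322, -0.1117, 0.1661]
eef_rot: [0.161, 0.987, 0.0, 0.001]
ft_force: [-2.5, 1.7, 8.4]
width: 0.0109
grip_force: 44.9
```

step_arm:
  delta_pos:
    - [0, 0, -0.1]
    - [0, 0, -0.1]
    - [0, 0, -0.1]
  turn: [0, 0, 0]

```text
time: 9.9
ee_pos: [0.5322, -0.1116, 0.1586]
eef_rot: [0.161, 0.987, 0.0, 0.001]
ft_force: [-3.6, 0.4, 7.4]
width: 0.0109
grip_force: 44.9
```

step_arm:
  delta_pos:
    - [0, 0, -0.08]
  turn: [0]

```text
time: 10.0
ee_pos: [0.532, -0.1116, 0.1565]
eef_rot: [0.161, 0.987, 0.0, 0.001]
ft_force: [-2.6, 1.7, 7.0]
width: 0.0108
grip_force: 44.9
```

step_arm:
  delta_pos:
    - [0, 0, -0.06]
  turn: [0]

```text
time: 10.1
ee_pos: [0.5319, -0.1116, 0.1548]
eef_rot: [0.161, 0.987, 0.0, 0.001]
ft_force: [-1.8, 1.2, 5.7]
width: 0.0107
grip_force: 44.9
```

step_arm:
  delta_pos:
    - [0, 0, -0.06]
  turn: [0]

```text
time: 10.2
ee_pos: [0.5319, -0.1116, 0.1533]
eef_rot: [0.161, 0.987, 0.0, 0.001]
ft_force: [-2.3, 1.1, 6.6]
width: 0.0106
grip_force: 44.9
```

step_arm:
  delta_pos:
    - [0, 0, -0.06]
  turn: [0]

```text
time: 10.3
ee_pos: [0.5319, -0.1116, 0.1519]
eef_rot: [0.161, 0.987, 0.0, 0.001]
ft_force: [-3.5, 1.0, 5.4]
width: 0.0107
grip_force: 44.9
```

step_arm:
  delta_pos:
    - [0, 0, -0.06]
  turn: [0]

```text
time: 10.4
ee_pos: [0.5319, -0.1116, 0.1503]
eef_rot: [0.161, 0.987, 0.0, 0.0]
ft_force: [-2.0, 0.6, 4.3]
width: 0.0103
grip_force: 44.9
```

step_arm:
  delta_pos:
    - [0, 0, -0.05]
  turn: [0]

```text
time: 10.5
ee_pos: [0.5318, -0.1115, 0.1489]
eef_rot: [0.161, 0.987, 0.0, 0.0]
ft_force: [-2.6, 1.5, 8.7]
width: 0.0107
grip_force: 44.9
```

step_arm:
  delta_pos:
    - [0, 0, -0.05]
  turn: [0]

```text
time: 10.6
ee_pos: [0.5319, -0.1115, 0.1477]
eef_rot: [0.161, 0.987, 0.0, 0.0]
ft_force: [-2.6, 1.5, 6.2]
width: 0.0108
grip_force: 44.9
```

step_arm:
  delta_pos:
    - [0, 0, -0.05]
  turn: [0]

```text
time: 10.7
ee_pos: [0.5319, -0.1115, 0.1466]
eef_rot: [0.161, 0.987, 0.0, 0.0]
ft_force: [-3.8, 2.3, 6.3]
width: 0.0109
grip_force: 44.9
```

step_arm:
  delta_pos:
    - [0, 0, -0.05]
  turn: [0]

```text
time: 10.8
ee_pos: [0.5319, -0.1114, 0.1453]
eef_rot: [0.161, 0.987, 0.0, 0.0]
ft_force: [-3.4, 0.7, 6.6]
width: 0.0107
grip_force: 44.9
```

step_arm:
  delta_pos:
    - [0, 0, -0.05]
  turn: [0]

```text
time: 10.9
ee_pos: [0.5318, -0.1115, 0.144]
eef_rot: [0.161, 0.987, 0.0, 0.0]
ft_force: [-1.9, 0.4, 4.5]
width: 0.0109
grip_force: 44.9
```

step_arm:
  delta_pos:
    - [0, 0, -0.05]
  turn: [0]

```text
time: 11.0
ee_pos: [0.5318, -0.1114, 0.1427]
eef_rot: [0.161, 0.987, 0.0, 0.0]
ft_force: [-3.5, 1.6, 5.0]
width: 0.0106
grip_force: 44.9
```

The tip is now 49 mm or more below the lip, past the shallow bore's limit, so this is the deep bore. Continuing in small steps.

step_arm:
  delta_pos:
    - [0, 0, -0.04]
  turn: [0]

```text
time: 11.1
ee_pos: [0.5318, -0.1114, 0.1417]
eef_rot: [0.161, 0.987, 0.0, 0.0]
ft_force: [-2.5, 1.3, 6.5]
width: 0.0108
grip_force: 44.9
```

step_arm:
  delta_pos:
    - [0, 0, -0.04]
  turn: [0]

```text
time: 11.2
ee_pos: [0.5318, -0.1114, 0.1408]
eef_rot: [0.161, 0.987, 0.0, 0.0]
ft_force: [-2.9, 2.4, 5.7]
width: 0.0114
grip_force: 44.9
```

step_arm:
  delta_pos:
    - [0, 0, -0.04]
  turn: [0]

```text
time: 11.3
ee_pos: [0.5319, -0.1113, 0.1397]
eef_rot: [0.161, 0.987, 0.0, 0.0]
ft_force: [-1.6, 1.8, 5.9]
width: 0.0108
grip_force: 44.9
```

step_arm:
  delta_pos:
    - [0, 0, -0.03]
  turn: [0]

```text
time: 11.4
ee_pos: [0.5318, -0.1114, 0.1387]
eef_rot: [0.161, 0.987, 0.0, 0.0]
ft_force: [-1.5, 1.9, 4.5]
width: 0.0107
grip_force: 44.9
```

step_arm:
  delta_pos:
    - [0, 0, -0.03]
  turn: [0]

```text
time: 11.5
ee_pos: [0.5318, -0.1114, 0.1379]
eef_rot: [0.161, 0.987, 0.0, 0.0]
ft_force: [-2.3, 2.1, 8.8]
width: 0.0112
grip_force: 44.9
```

step_arm:
  delta_pos:
    - [0, 0, -0.03]
  turn: [0]

```text
time: 11.6
ee_pos: [0.532, -0.1115, 0.1377]
eef_rot: [0.161, 0.987, 0.0, 0.0]
ft_force: [-5.1, 2.2, 14.8]
width: 0.011
grip_force: 44.9
```

step_arm:
  delta_pos:
    - [0, 0, -0.03]
  turn: [0]

```text
time: 11.7
ee_pos: [0.5323, -0.1116, 0.1376]
eef_rot: [0.161, 0.987, 0.0, 0.001]
ft_force: [-5.7, 1.6, 19.3]
width: 0.0107
grip_force: 44.9
```

step_arm:
  delta_pos:
    - [0, 0, -0.03]
  turn: [0]

```text
time: 11.8
ee_pos: [0.5326, -0.1117, 0.1374]
eef_rot: [0.161, 0.987, 0.0, 0.001]
ft_force: [-7.7, 2.8, 25.0]
width: 0.0108
grip_force: 44.9
```

It has bottomed at about 55 mm, in the deep bore, with 25 N at the wrist. I'll hold briefly, then look.

step_arm:
  delta_pos:
    - [0, 0, 0]
    - [0, 0, 0]
    - [0, 0, 0]
  turn: [0, 0, 0]

```text
time: 12.1
ee_pos: [0.5326, -0.1117, 0.1375]
eef_rot: [0.161, 0.987, 0.0, 0.001]
ft_force: [-5.4, 1.7, 20.3]
width: 0.0106
grip_force: 44.9
```

```bash
python3 look.py s5
```

```text
[ 0.53256495 -0.11168087  0.1374745 ] [-5.40945613  1.7279389  20.34771842] 0.010605625850806991
```

View pics/c_s5.png

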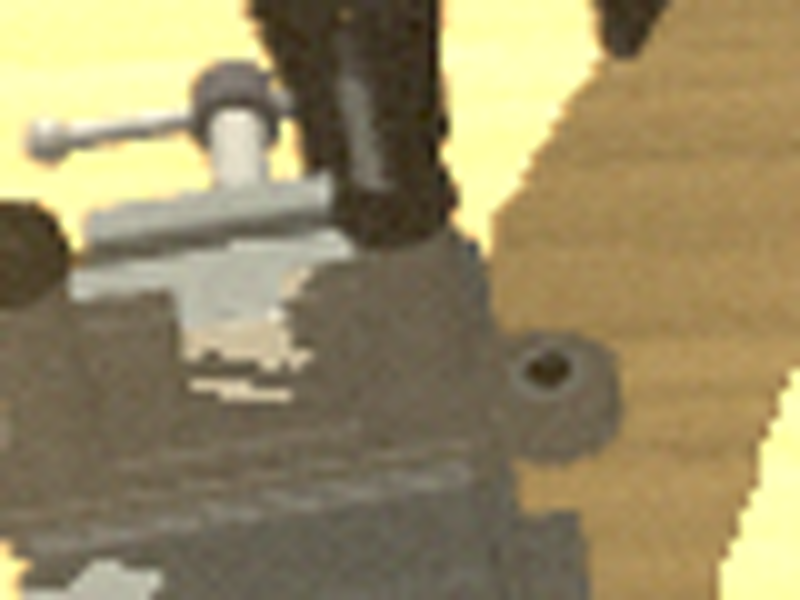

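The hexagon at (360,110) now runs straight down to the boot at (395,210), with no shank left above the lip, so the groove is at the lip. Releasing and backing straight up.

step_arm:
  delta_pos:
    - [0, 0, 0]
    - [0, 0, 0]
    - [0, 0, 0]
    - [0, 0, 0]
    - [0, 0, 0]
    - [0, 0, 0]
  turn: [0, 0, 0, 0, 0, 0]
  grip: 0.4

```text
time: 12.75
ee_pos: [0.5315, -0.1117, 0.1352]
eef_rot: [0.161, 0.987, -0.0, -0.0]
ft_force: [0.7, -1.0, 0.4]
width: 0.0487
grip_force: 0.0
```

step_arm:
  delta_pos:
    - [0, 0, 0.3]
    - [0, 0, 0.5]
    - [0, 0, 0.8]
    - [0, 0, 0.8]
    - [0, 0, 0.8]
    - [0, 0, 0.8]
    - [0.5, 0.8, 0.5]
    - [0, 1, 0]
    - [0, 1, 0]
    - [0, 1, 0]
    - [0, 0, 0]
    - [0, 0, 0]
  turn: [0, 0, 0, 0, 0, 0, 0, 0, 0, 0, 0, 0]

```text
time: 13.95
ee_pos: [0.5442, -0.0166, 0.2488]
eef_rot: [0.161, 0.987, 0.0, 0.001]
ft_force: [-0.2, -0.5, -0.1]
width: 0.0522
grip_force: 0.0
```

```bash
python3 - <<'E'
from h import *
s=read_state(); print(s['time'],s['ee_pos'],s['ft_force'],s['width'])
S=grab('scene','s6'); P=cloud(S); d=np.hypot(P[...,0]-.532,P[...,1]+.111); q=P[(d<.02)&(P[...,2]>.137)]
for a in(.137,.145,.153,.161,.166): 
    k=q[(q[:,2]>a)&(q[:,2]<a+.008)]; print(a,len(k),np.median(k,0).round(4) if len(k) else '')
print('top',q[:,2].max())
u,v=proj(S,[.532,-.111,.14]).astype(int); im=S['image'][v-30:v+30,u-40:u+40,::-1]; cv2.imwrite('pics/c6.png',cv2.resize(cv2.convertScaleAbs(im,alpha=1.6),(800,600),interpolation=cv2.INTER_CUBIC))
E
```

```text
13.95 [ 0.54419962 -0.01662953  0.24879562] [-0.19886293 -0.51045617 -0.08127879] 0.052204865832282184
0.137 17 [ 0.5344 -0.1097  0.1414]
0.145 13 [ 0.5346 -0.1102  0.1496]
0.153 18 [ 0.5342 -0.1113  0.1564]
0.161 16 [ 0.5323 -0.1085  0.1633]
0.166 13 [ 0.5322 -0.1095  0.171 ]
top 0.36198473156302363
```

View pics/c6.png

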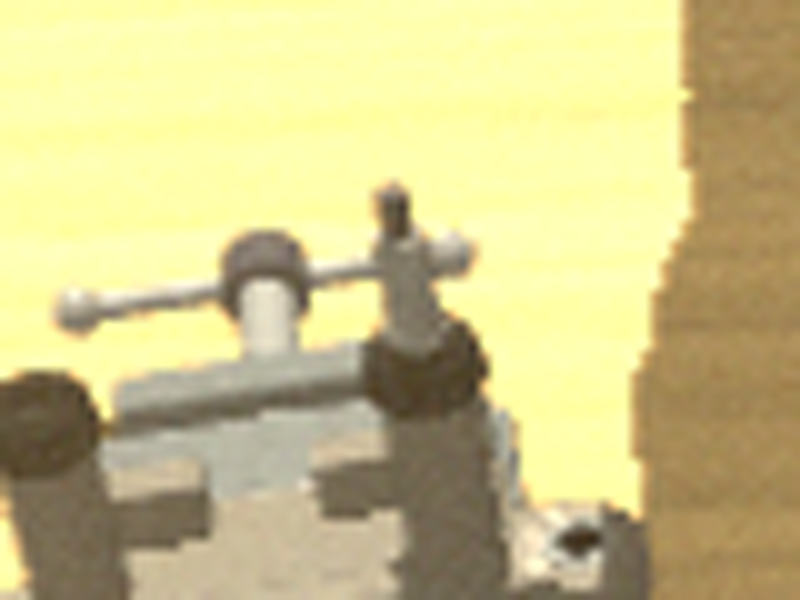

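The pin stands upright in the boot, stud at (395,210) and collar on the lip at (415,345). The gripper is clear of it. Handing in.

```bash
python3 -c "
from bench import *
print(close_job())"
```

```text
the job is handed in; nothing more can be done
None
```

The long pin is in the deeper bore (the bracket's bore nearer y = −0.11 m), bottomed about 55 mm below the lip, pressed home with 20–25 N at the wrist and let go upright; the job was handed in at about 14 s, and no verdict came back.

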